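# Bring the red thread to the marker and close the keeper

## Task

Push the thread carousel round by one of its bare spokes with a fingertip until its red spool stands straight in front of the white arrowhead on the stand. Then push the yellow keeper arm round until it stops over the red spool. Leave every spool standing in its seat, neither pushing nor lifting any of them with the fingers, and do not disturb the loose things on the counter.

Things in the scene. Friction and masses are not known exactly. Their poses are not given: they have to be found in the camera images.
- red_spool: the target: spool of RED thread, 44 mm wide, 55 mm tall (dark foot, coloured thread with a sloping shoulder, dark tube end), about 70 g, standing loose in one of the carousel's four seats; which one varies. Origin: centre of its underside (z about 0.032 when seated), z up. It rides round with the carousel.
- blue_spool: like the red spool but blue, in another seat of the carousel
- green_spool: like the red spool but green, in another seat of the carousel
- cream_spool: like the red spool but cream, in another seat of the carousel
- hub (a point): point on the carousel's upright turning axis at the height of the spokes (z 0.118). The carousel is a pale wooden platter, radius 115 mm, top at z 0.032, with four seats (low brass rings 11 mm high) centred 80 mm from the axis at 90 degree steps. A central aluminium column (34 mm thick, top at z 0.132) carries the spokes; the spools' tops reach z 0.087.
- spoke_tip (a point): centre of the black ball (18 mm wide) at the end of one of the four bare spokes, 78 mm from the axis, z 0.118. The spokes are level round bars 12 mm thick above the spools, at 90 degree steps about the hub, each pointing midway between two seats.
- carousel (a joint): turn of the carousel since the start (rad), 0 at the start, growing anticlockwise seen from above; it turns freely either way without stops and stays where it is left; friction about 0.12 N m (about 2 N at 60 mm from the axis)
- stand: fixed dark steel stand under the platter, origin on the carousel's axis at counter height. A tongue 64 mm wide sticks out from under the platter along the stand's -y, to 185 mm from the axis, and carries a step (90 mm wide, top at z 0.028, just outside the platter's edge) with a WHITE arrowhead on top, 80 mm wide, pointing at the platter; the keeper's post stands at its outer end. Position and yaw vary.
- station (a point): the spot at the marker: 80 mm from the carousel's axis on the stand's -y (straight in from the white arrowhead), z 0.032. A spool is at the marker when its origin is here.
- keeper_pivot (a point): turning axis (upright) of the keeper arm, 160 mm from the carousel's axis along the stand's -y, at the arm's mid-height (z 0.107)
- keeper_tip (a point): centre of the round pad (24 mm wide) at the end of the YELLOW keeper arm, 80 mm from its pivot, z 0.107. The arm is a level bar 8 mm thick and 20 mm tall (z 0.097 to 0.117) that swings flat, 10 mm above the spool tops.
- keeper (a joint): angle of the keeper arm (rad): 0 wide open, pointing along the stand's +x, growing anticlockwise seen from above; pi/2 closed against its stop, pointing to the carousel's axis with its pad right over the station. Starts between 0 and 0.5; stays where it is left; friction about 0.05 N m (about 1 N at 50 mm)
- gold_spool: bystander: loose gold spool on the counter by the stand, 44 mm wide, 55 mm tall, origin centre of underside
- plum_spool: bystander: larger loose plum spool on the counter, 57 mm wide, 72 mm tall, origin centre of underside
- thread_box: bystander: loose kraft carton 55 x 55 x 60 mm by the stand, origin centre of underside
- scissors: bystander: scissors lying flat, 160 mm long, 9 mm thick, origin under the pivot, blades along +x
- button_dish: bystander: small white bowl, 80 mm wide, 28 mm tall, origin centre of underside

How it is judged:
On the way, in this order (a step that is already met when the one before it is completed fails the run):
1. the carousel has been turned so that the red spool rests at the marker, with the keeper still open (horizontal distance between red_spool and station below 0.01 m and velocity of joint carousel between -0.1 and 0.1 rad/s and value of joint keeper below 0.9 rad), for 0.2 s.
2. the keeper arm has been swung over the red spool (value of joint keeper above 1.45 rad and horizontal distance between keeper_tip and red_spool below 0.014 m), for 0.2 s.
At the end, for the whole second after the job is handed in: The red spool's centre is within 10 mm of the station and at rest; the keeper is closed (joint over 1.45 rad) with its pad within 14 mm of the red spool's centre, seen from above; all four spools stand upright in their seats (all of step 2 and horizontal distance between red_spool and station below 0.01 m and velocity of joint carousel between -0.1 and 0.1 rad/s and height (world z) of red_spool between 0.028 and 0.04 m and angle between each of red_spool, blue_spool, green_spool, cream_spool's own z axis and vertical below 0.1 rad and height (world z) of blue_spool between 0.028 and 0.04 m and height (world z) of green_spool between 0.028 and 0.04 m and height (world z) of cream_spool between 0.028 and 0.04 m and linear speed of red_spool below 0.02 m/s); the robot touches nothing.
It fails at once if the fingers push or hold a spool (over 3 N) (contact force between the fingers and red_spool above 3 N or contact force between the fingers and blue_spool above 3 N or contact force between the fingers and green_spool above 3 N or contact force between the fingers and cream_spool above 3 N or contact force between the fingers and gold_spool above 3 N or contact force between the fingers and plum_spool above 3 N).
It fails at once if a spool of the carousel is lifted, tipped or knocked out of its seat (height (world z) of any of red_spool, blue_spool, green_spool, cream_spool above 0.045 m or height (world z) of any of red_spool, blue_spool, green_spool, cream_spool below 0.022 m or angle between any of red_spool, blue_spool, green_spool, cream_spool's own z axis and vertical above 0.4 rad).
It fails at once if a loose thing on the counter is moved more than 20 mm or lifted (distance of any of gold_spool, plum_spool, thread_box, scissors, button_dish from where it was at the start of the episode above 0.02 m or height (world z) of any of gold_spool, plum_spool, thread_box, scissors, button_dish above 0.015 m).
It also fails if it takes over 48 s, if anything falls off the work surface, if the arm or the gripper's body presses on something with over 40 N, if the wrist force passes 120 N, or if a joint passes its speed limit or range.

## Robot

A 6-joint arm with a two-finger parallel gripper is mounted at the origin on the work surface. World frame = base frame: x ahead of the robot, y to its left, z up, the work surface at z = 0. Lengths are in m, angles in rad, forces in N, time in s.
With the tool pointing down it reaches from about 0.3 to 0.875 m from the base axis. Payload 6.4 kg.
Tool frame: the origin (TCP) lies between the finger pads; the fingertips stand 17 mm ahead of it and the grasp point (between the pads) lies 2 mm behind it (bot.tip_extent is the z of the fingertips in the tool frame, in m); z points along the fingers, y is the direction in which the jaws open and shut (so a half turn about z gives the same grasp; the last joint's range is limited). The gripper opens to 85 mm and grips with 20 to 120 N. Pads are 22 mm wide; open, the fingers measure 114 mm over their backs; the gripper's body (76 mm by 85 mm) begins 54 mm behind the grasp point. The pads swing forward as they close: fully open they stand 13 mm farther back than shut.
Start: joints at [1.006, 0.181, 1.607, -0, 1.354, -0.206], TCP at [0.202, 0.538, 0.248] pointing down, gripper open.
Joint ranges: [-2.99, 2.99], [-0.89, 2.07], [0.3, 2.58], [-1.14, 4.28], [0, 2.63], [-3.12, 3.12]. Speed limits (rad/s): [2.57, 2.57, 3.01, 3.14, 3.14, 3.14].

## Interface

Orientations are given as a unit quaternion [w, x, y, z].
In Python, from station import bot gives the robot as it stands.
- The arm moves only by the shell command python3 -m handwheel 'ROWS' [FORCE]. ROWS is a JSON object of lists of equal length, an entry for each row: "translation": the shift along the tool's x, y, z each as a share of 0.04 m, from -1 to 1, a list of three; "turn": the turn, a rotation vector about the tool's x, y, z each as a share of 0.08 rad, from -1 to 1, a list of three; "gripper": the opening, from -1 (shut) to 1 (fully open). In form: {"translation": [[dx, dy, dz], ...], "turn": [[rx, ry, rz], ...], "gripper": [gripper, ...]}. A call has exactly 5 rows; each row shifts and turns the commanded pose from where the row before left it, along the tool's axes as they then stand; what a row does not reach is not made up. A row lasts 1/8 s, in which the tool goes at most 62.5 mm and 10.7 degrees, less where a joint would pass 70% of its speed; a pose out of reach is approached as far as the arm can. A call with a number of a shift or a turn outside -1 to 1 is refused whole. A call with a gripper value outside its range is refused whole. The fingers move at their own pace and stop on an object; FORCE is the grip in N (left out, the last holds). Time passes only in rows, so rows that do not move let the fingers close, or fill a call up. It gives the time, the measured TCP pose, the force and the opening at its end, in the units of the state.
- bot.sense(): the state, without advancing time (a new reading comes with each control period).
- bot.camera(name): name is "scene" or "top"; returns (picture, depth): 400x640x3 uint8, red, green, blue; 400x640 float32, m along the optical axis (not along the pixel's ray), 0 where there is no reading.
- bot.camera_info(name): a dict with "mtx" (3x3 intrinsics, pixels), "D" ([k1, k2, p1, p2, k3] as OpenCV has them; the pictures are not rectified), "rvec" (rotation vector, rad) and "tvec" (3), from world to camera coordinates, as OpenCV has them. Camera axes: x right, y down, z forward; pixel columns grow to the right and rows downward; lengths in m; the calibration is good to about 2 mm. A picture is of the moment at which its call begins. camera_info takes no time and is no camera call.
- bot.close_job(): hands the job in, once; it reports no verdict.
The state is a dict: "time_s": time; "joints": joint angles; "joint_velocities": joint speeds; "tau": joint torques, N m; "ee_pos": TCP position; "tcp_rot": TCP orientation; "wrist_force": force on the tool from outside, world axes, zero at the start; "torque": the same for the moment, N m; "gripper_width": finger opening in m.
Only numpy, scipy, OpenCV 4.12 (cv2) and the standard library are available. Lean on these libraries where they do the work, as an engineer would, in place of code of your own. Each camera call takes 0.05 s, during which the arm holds its last target.

## Working session

There is one attempt and no reset: what is moved stays moved. The work goes in short steps, Python scripts to look and compute and a shell command to move; the robot and the scene stay as the last step left them, time stands still between calls to the robot, and variables do not carry over. Pictures are saved under pics/ and viewed, and the job is handed in when it is done.

```bash
ls; mkdir -p pics
python3 - <<'E'
from station import bot
import cv2,numpy as np
s=bot.sense();print(s)
for n in("scene","top"):
    p,d=bot.camera(n);np.savez(f"pics/{n}0.npz",p=p,d=d)
    cv2.imwrite(f"pics/{n}0.png",p[:,:,::-1]);print(bot.camera_info(n))
print(bot.tip_extent)
E
```

```text
pics
{'time_s': 0.0, 'joints': array([ 1.00571670e+00,  1.81504989e-01,  1.60799665e+00,  1.18229790e-05,
        1.35380917e+00, -2.06315034e-01]), 'joint_velocities': array([-1.13655208e-03, -3.68256253e-04,  6.08302112e-04,  4.17907374e-05,
       -8.81491263e-05, -7.61398796e-07]), 'tau': array([-1.69269151e-03, -4.44885170e+01, -3.51333547e+01, -4.19793132e-04,
        9.21999308e-03,  2.61777394e-06]), 'ee_pos': array([0.20159796, 0.53794833, 0.24740989]), 'tcp_rot': array([-3.28536380e-04,  1.78423009e-01,  9.83953501e-01, -7.93792883e-04]), 'wrist_force': array([-0.59019508,  0.97965857,  0.01936374]), 'torque': array([-0.04396895, -0.00526277, -0.00754618]), 'gripper_width': 0.08559641406048595}
{'mtx': array([[472.85675767,   0.        , 311.48139693],
       [  0.        , 472.85675767, 198.30613314],
       [  0.        ,   0.        ,   1.        ]]), 'D': array([-0.12116093,  0.        ,  0.        ,  0.        ,  0.        ]), 'rvec': array([ 2.02046969,  0.73214521, -0.38803341]), 'tvec': array([-0.42884951, -0.10916413,  1.66876137])}
{'mtx': array([[498.55413649,   0.        , 321.80497991],
       [  0.        , 498.55413649, 205.08396066],
       [  0.        ,   0.        ,   1.        ]]), 'D': array([0.01664772, 0.        , 0.        , 0.        , 0.        ]), 'rvec': array([ 2.14080109, -2.1491713 ,  0.14263042]), 'tvec': array([-0.02427484,  0.58663042,  1.08435543])}
0.017
```

View pics/scene0.png

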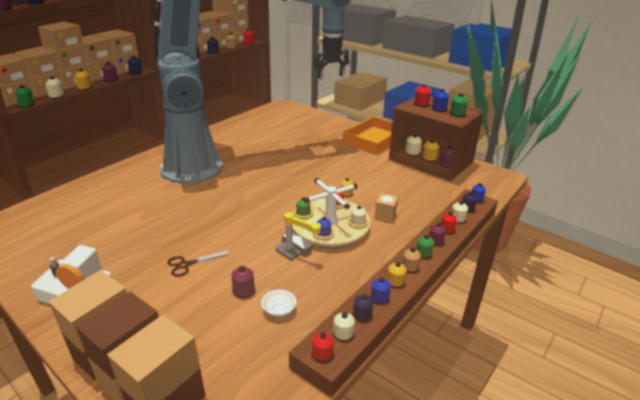

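View pics/top0.png

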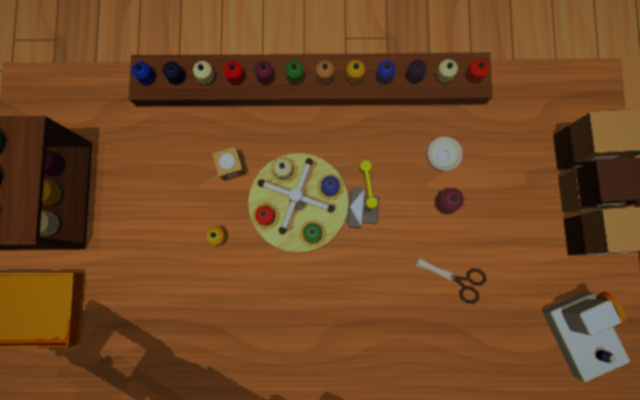

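```bash
cat > h.py <<'E'
import numpy as np,cv2
from station import bot
def px2w(n,uv,z):
    c=bot.camera_info(n);R=cv2.Rodrigues(c["rvec"])[0];t=c["tvec"]
    q=cv2.undistortPoints(np.array(uv,float).reshape(-1,1,2),c["mtx"],c["D"]).reshape(-1,2)
    o=-R.T@t; out=[]
    for (a,b),zz in zip(q,np.broadcast_to(z,len(q))):
        v=R.T@np.array([a,b,1]); out.append(o+v*(zz-o[2])/v[2])
    return np.array(out)
def w2px(n,P):
    c=bot.camera_info(n);return cv2.projectPoints(np.array(P,float).reshape(-1,1,3),c["rvec"],c["tvec"],c["mtx"],c["D"])[0].reshape(-1,2)
def crop(n,p,x0,y0,w,h,k,f):
    im=cv2.resize(p[y0:y0+h,x0:x0+w,::-1],None,fx=k,fy=k,interpolation=cv2.INTER_CUBIC)
    for i in range(0,w,20): cv2.putText(im,str(x0+i),(i*k,10),0,.35,(255,255,255));cv2.line(im,(i*k,0),(i*k,h*k),(90,90,90),1)
    for i in range(0,h,20): cv2.putText(im,str(y0+i),(0,i*k+10),0,.35,(255,255,255));cv2.line(im,(0,i*k),(w*k,i*k),(90,90,90),1)
    cv2.imwrite(f,im)
E
python3 - <<'E'
from h import *
p=np.load("pics/top0.npz")["p"]
crop("top",p,200,140,200,120,4,"pics/c0.png")
E
```

```text
(no output)
```

View pics/c0.png

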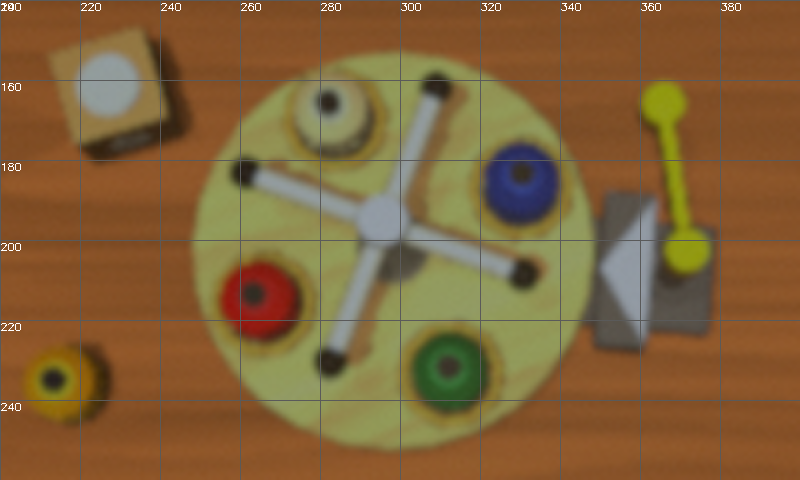

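Run:
```python
from h import *
np.set_printoptions(precision=4,suppress=True)
B=px2w("top",[(308.8,161.2),(261,183),(330.5,208.3),(282.2,230.2)],.118);print(B,B.mean(0))
hub=B.mean(0)
S=px2w("top",[(263.2,213.7),(281.8,165.7),(330,183),(312.2,231.5)],.087);print(S,S.mean(0))
print(np.linalg.norm(B-hub,axis=1),np.linalg.norm((S-S.mean(0)),axis=1))
K=px2w("top",[(365.8,165.7),(371.7,202.3)],.117);print(K,np.linalg.norm(K[0]-K[1]))
print('pivot-hub',(K[1]-hub), np.linalg.norm((K[1]-hub)[:2]))
h=(hub+S.mean(0))/2
def ang(a,b):return np.degrees(np.arctan2(*(a-b)[:2][::-1]))
for b in B: print('ball',ang(b,hub))
for b,n in zip(S,'rcbg'): print(n,ang(b,S.mean(0)))
print('st',ang(K[1],hub),'arm',ang(K[0],K[1]))
A=px2w("top",[(350.2,206.8),(363.5,189.5),(360.5,226.5)],.028);print(A,'arrow',ang(A[0],(A[1]+A[2])/2)+180,ang(A[0],h))
P=px2w("top",[(248.2,202),(349,201)],.032);print(P)
print('gold',px2w("top",[(213,235)],.055),'box',px2w("top",[(227,161)],.06),'dish',px2w("top",[(445,154)],.028),'plum',px2w("top",[(451,199)],.072))
```

```text
[[ 0.6701  0.0002  0.118 ]
 [ 0.6235  0.1014  0.118 ]
 [ 0.5688 -0.0454  0.118 ]
 [ 0.5231  0.0557  0.118 ]] [0.5964 0.028  0.118 ]
[[ 0.5618  0.0998  0.087 ]
 [ 0.6676  0.0604  0.087 ]
 [ 0.6285 -0.0449  0.087 ]
 [ 0.5228 -0.0061  0.087 ]] [0.5952 0.0273 0.087 ]
[0.0788 0.0783 0.0784 0.0784] [0.0798 0.0796 0.0796 0.0797]
[[ 0.6599 -0.1209  0.117 ]
 [ 0.5813 -0.1321  0.117 ]] 0.0794779999757376
pivot-hub [-0.0151 -0.1601 -0.001 ] 0.16082474520836623
ball -20.628636794661176
ball 69.73976228017688
ball -110.60628827774607
ball 159.26867473648088
r 114.7171269917007
c 24.5855425902996
b -65.20513605178368
g -155.23658988332755
st -95.38773768678865 arm 8.083070656670497
[[ 0.5842 -0.0913  0.028 ]
 [ 0.6241 -0.1222  0.028 ]
 [ 0.5389 -0.1141  0.028 ]] arrow 264.34998687498177 -95.58009343061144
[[ 0.5957  0.1413  0.032 ]
 [ 0.5969 -0.0885  0.032 ]]
gold [[0.5188 0.2143 0.055 ]] box [[0.685  0.1862 0.06  ]] dish [[ 0.7063 -0.3115  0.028 ]] plum [[ 0.5944 -0.31    0.072 ]]
```

```bash
R='python3 -m handwheel'
$R '{"translation": [[-0.5,-0.31,0],[-1,-0.63,0],[-1,-0.63,0],[-1,-0.63,0],[-1,-0.63,0]], "turn": [[0,0,0],[0,0,0],[0,0,0],[0,0,0],[0,0,0]], "gripper": [-1,-1,-1,-1,-1]}'
$R '{"translation": [[-1,-0.63,0],[-1,-0.63,0],[-1,-0.63,0],[-1,-0.63,0],[-1,-0.63,0]], "turn": [[0,0,0],[0,0,0],[0,0,0],[0,0,0],[0,0,0]], "gripper": [-1,-1,-1,-1,-1]}'
$R '{"translation": [[-1,-0.63,0],[-1,-0.63,0],[-1,-0.63,0],[-1,-0.63,0],[-1,-0.63,0]], "turn": [[0,0,0],[0,0,0],[0,0,0],[0,0,0],[0,0,0]], "gripper": [-1,-1,-1,-1,-1]}'
```

```text
time_s: 0.72
ee_pos: [0.3312, 0.3678, 0.248]
tcp_rot: [-0.0, 0.178, 0.984, -0.0]
wrist_force: [0.4, -0.1, 0.4]
gripper_width: 0.0004
time_s: 1.35
ee_pos: [0.4742, 0.1796, 0.248]
tcp_rot: [-0.0, 0.178, 0.984, -0.0]
wrist_force: [0.6, 0.5, -0.4]
gripper_width: 0.0001
time_s: 1.98
ee_pos: [0.6173, -0.0085, 0.2477]
tcp_rot: [-0.0, 0.179, 0.984, 0.0]
wrist_force: [-0.2, 1.0, 0.7]
gripper_width: 0.0004
```

```bash
R='python3 -m handwheel'
$R '{"translation": [[0,0,0],[0,0,0],[0,0,0],[0,0,0],[0,0,0]], "turn": [[0,0,1],[0,0,1],[0,0,1],[0,0,1],[0,0,1]], "gripper": [-1,-1,-1,-1,-1]}'
$R '{"translation": [[0,0,0],[0,0,0],[0,0,0],[0,0,0],[0,0,0]], "turn": [[0,0,1],[0,0,1],[0,0,1],[0,0,1],[0,0,1]], "gripper": [-1,-1,-1,-1,-1]}'
$R '{"translation": [[0,0,0],[0,0,0],[0,0,0],[0,0,0],[0,0,0]], "turn": [[0,0,1],[0,0,1],[0,0,1],[0,0,1],[0,0,1]], "gripper": [-1,-1,-1,-1,-1]}'
$R '{"translation": [[0,0,0],[0,0,0],[0,0,0],[0,0,0],[0,0,0]], "turn": [[0,0,1],[0,0,1],[0,0,1],[0,0,1],[0,0,0.63]], "gripper": [-1,-1,-1,-1,-1]}'
python3 - <<'E'
from h import *
from scipy.spatial.transform import Rotation as Ro
s=bot.sense();q=s['tcp_rot'];Rm=Ro.from_quat([*q[1:],q[0]]).as_matrix()
print(s['time_s'],s['ee_pos'],s['joints'],s['gripper_width']);print(Rm.round(3))
u=np.array([.936,-.352]);t=np.array([.352,.936]);hub=np.array([.5958,.0276])
tgt=np.r_[hub+.052*u-.037*t,.117];d=tgt-s['ee_pos'];print('tgt',tgt,'tool delta shares',Rm.T@d/.04)
p,_=bot.camera("top");crop("top",p,200,120,200,140,4,"pics/c1.png")
E
```

```text
time_s: 2.6
ee_pos: [0.6164, -0.0072, 0.2476]
tcp_rot: [-0.001, 0.372, 0.928, -0.0]
wrist_force: [-0.5, 0.5, -0.3]
gripper_width: -0.0
time_s: 3.22
ee_pos: [0.6164, -0.0071, 0.2477]
tcp_rot: [-0.001, 0.549, 0.836, -0.0]
wrist_force: [-0.2, 0.6, 0.2]
gripper_width: -0.0003
time_s: 3.85
ee_pos: [0.6164, -0.0071, 0.2477]
tcp_rot: [-0.001, 0.704, 0.71, -0.0]
wrist_force: [-1.1, -0.6, -0.1]
gripper_width: 0.0001
time_s: 4.47
ee_pos: [0.6164, -0.0072, 0.2476]
tcp_rot: [-0.0, 0.822, 0.569, -0.0]
wrist_force: [-0.3, 0.1, -0.6]
gripper_width: -0.0001
4.475 [ 0.61638629 -0.00716683  0.2476396 ] [-2.03893833e-01  2.72899850e-01  1.49755426e+00 -3.37473865e-05
  1.37232499e+00  1.56556620e-01] -7.922862589795734e-05
[[ 0.353  0.936 -0.001]
 [ 0.936 -0.353  0.   ]
 [-0.    -0.001 -1.   ]]
tgt [ 0.631448 -0.025336  0.117   ] tool delta shares [-0.29152726  0.51635853  3.26545332]
```

View pics/c1.png

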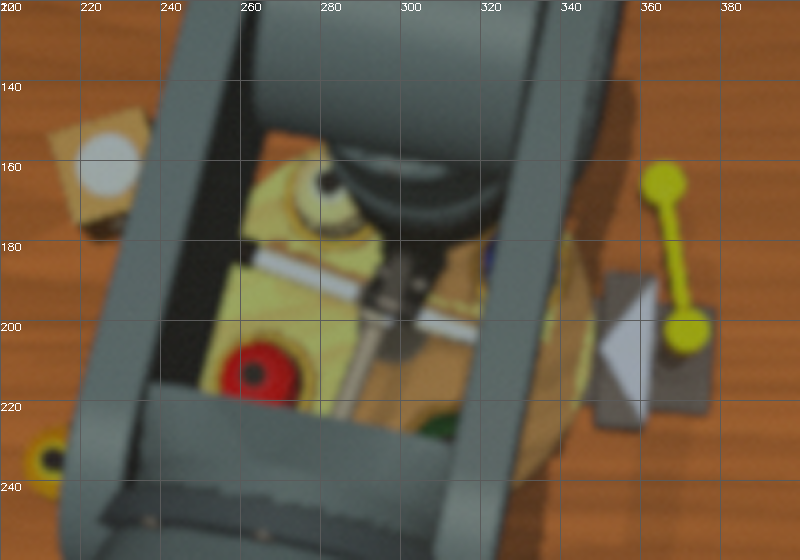

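```bash
R='python3 -m handwheel'
$R '{"translation": [[-0.29,0.52,0],[0,0,0.8],[0,0,1],[0,0,1],[0,0,0.46]], "turn": [[0,0,0],[0,0,0],[0,0,0],[0,0,0],[0,0,0]], "gripper": [-1,-1,-1,-1,-1]}'
python3 - <<'E'
from h import *
print(bot.sense()['ee_pos'])
p,_=bot.camera("scene");crop("scene",p,250,150,150,110,5,"pics/c2.png")
E
```

```text
time_s: 5.15
ee_pos: [0.6303, -0.025, 0.1148]
tcp_rot: [-0.002, 0.822, 0.57, -0.002]
wrist_force: [-0.6, -0.3, 0.6]
gripper_width: 0.0004
[ 0.63033445 -0.02499015  0.11482333]
```

View pics/c2.png

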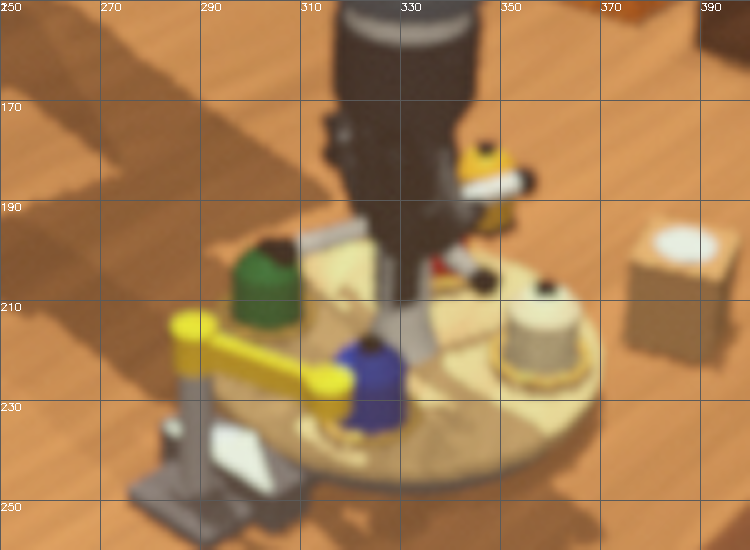

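```bash
R='python3 -m handwheel'
$R '{"translation": [[0.1,0,0],[0.1,0,0],[0.1,0,0],[0.1,0,0],[0.1,0,0]], "turn": [[0,0,0],[0,0,0],[0,0,0],[0,0,0],[0,0,0]], "gripper": [-1,-1,-1,-1,-1]}'
$R '{"translation": [[0.1,0.03,0],[0.105,0.03,0],[0.105,0.03,0],[0.105,0.03,0],[0.105,0.03,0]], "turn": [[0,0,-1],[0,0,-1],[0,0,-1],[0,0,-1],[0,0,-1]], "gripper": [-1,-1,-1,-1,-1]}'
$R '{"translation": [[0.105,0.03,0],[0.105,0.03,0],[0.105,0.03,0],[0.105,0.03,0],[0.105,0.03,0]], "turn": [[0,0,-1],[0,0,-1],[0,0,-1],[0,0,-1],[0,0,-1]], "gripper": [-1,-1,-1,-1,-1]}'
python3 - <<'E'
from h import *
s=bot.sense();print(s['ee_pos'],s['joints'],s['wrist_force'])
d=s['ee_pos'][:2]-[.5958,.0276];print(np.linalg.norm(d),np.degrees(np.arctan2(d[1],d[0])))
for n in("scene",):
  p,_=bot.camera("scene");crop("scene",p,250,150,150,110,5,"pics/c3.png")
p,_=bot.camera("top");crop("top",p,200,120,200,140,4,"pics/c3t.png")
E
```

```text
time_s: 5.82
ee_pos: [0.6394, -0.0063, 0.1183]
tcp_rot: [0.0, 0.822, 0.57, 0.0]
wrist_force: [-1.1, -4.7, 1.7]
gripper_width: 0.0001
time_s: 6.45
ee_pos: [0.6493, 0.0119, 0.1182]
tcp_rot: [0.001, 0.691, 0.723, -0.0]
wrist_force: [-0.0, -2.2, 1.8]
gripper_width: -0.0004
time_s: 7.08
ee_pos: [0.6512, 0.0335, 0.1183]
tcp_rot: [0.001, 0.534, 0.845, -0.0]
wrist_force: [-1.0, -3.4, 0.2]
gripper_width: 0.0
[0.65117888 0.03354899 0.11825691] [-1.29673252e-01  4.79790060e-01  1.49751250e+00 -1.18573368e-03
  1.16317050e+00 -5.73244016e-01] [-0.96960336 -3.44275274  0.24196236]
0.05569748985293222 6.131401131398495
```

View pics/c3.png

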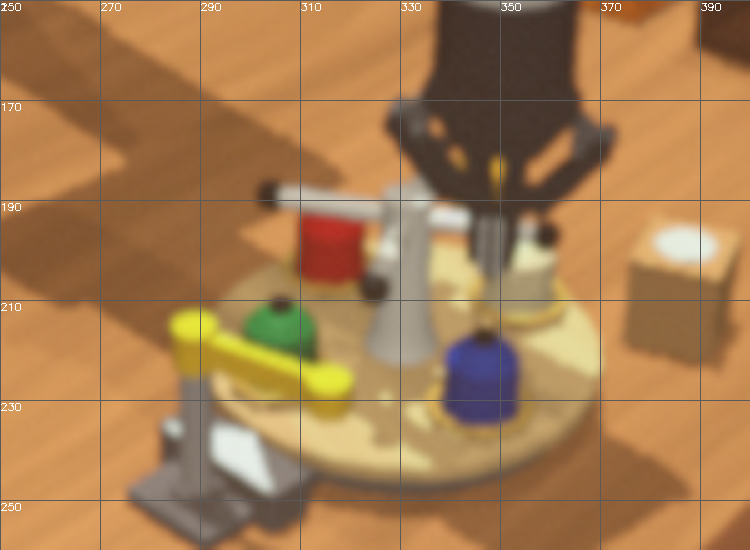

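View pics/c3t.png

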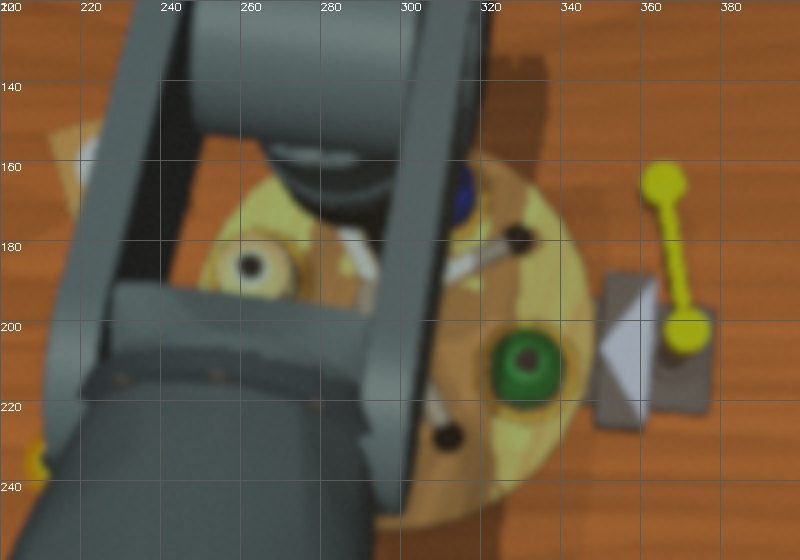

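Run:
```python
from h import *
h=np.array([.5956,.0274])
def a(uv,z):
    d=px2w("top",[uv],z)[0][:2]-h;return np.degrees(np.arctan2(d[1],d[0])),np.linalg.norm(d)
print(a((329.2,210),.087),a((262.3,186.5),.087),a((329.5,179.7),.118),a((311.7,229),.118))
```

```text
(np.float64(-110.56126762631436), np.float64(0.07503610446017595)) (np.float64(70.98120595314417), np.float64(0.079485597260503)) (np.float64(-64.24438229215043), np.float64(0.07884335303633878)) (np.float64(-154.66501501100808), np.float64(0.07775317141523638))
```

```bash
R='python3 -m handwheel'
$R '{"translation": [[0.105,0.03,0],[0.105,0.03,0],[0.105,0.03,0],[0.105,0.03,0],[0.105,0.03,0]], "turn": [[0,0,-1],[0,0,-1],[0,0,-1],[0,0,-1],[0,0,-1]], "gripper": [-1,-1,-1,-1,-1]}'
$R '{"translation": [[0.105,0.03,0],[0.105,0.03,0],[0.105,0.03,0],[0.105,0.03,0],[0.105,0.03,0]], "turn": [[0,0,-1],[0,0,-1],[0,0,-1],[0,0,-1],[0,0,-1]], "gripper": [-1,-1,-1,-1,-1]}'
$R '{"translation": [[0.105,0.03,0],[0.105,0.03,0],[0.105,0.03,0],[0.105,0.03,0],[0.105,0.03,0]], "turn": [[0,0,-1],[0,0,-1],[0,0,-1],[0,0,-1],[0,0,-1]], "gripper": [-1,-1,-1,-1,-1]}'
$R '{"translation": [[0.105,0.03,0],[0.105,0.03,0],[0.105,0.03,0],[0.07,0.02,0],[0,0,0]], "turn": [[0,0,-1],[0,0,-1],[0,0,-1],[0,0,-0.7],[0,0,0]], "gripper": [-1,-1,-1,-1,-1]}'
python3 - <<'E'
from h import *
s=bot.sense();print(s['ee_pos'],s['joints'],s['wrist_force'])
d=s['ee_pos'][:2]-[.5958,.0276];print(np.linalg.norm(d),np.degrees(np.arctan2(d[1],d[0])))
p,_=bot.camera("top");crop("top",p,200,120,200,140,4,"pics/c4t.png")
E
```

```text
time_s: 7.8
ee_pos: [0.6443, 0.0542, 0.1181]
tcp_rot: [0.001, 0.356, 0.934, -0.0]
wrist_force: [2.2, -2.5, 0.3]
gripper_width: 0.0003
time_s: 8.43
ee_pos: [0.63, 0.0705, 0.1181]
tcp_rot: [0.001, 0.164, 0.987, -0.0]
wrist_force: [3.0, -1.2, -0.6]
gripper_width: -0.0002
time_s: 9.05
ee_pos: [0.6106, 0.08, 0.1182]
tcp_rot: [0.001, -0.036, 0.999, -0.0]
wrist_force: [2.6, -2.5, -1.1]
gripper_width: 0.0
time_s: 9.68
ee_pos: [0.5942, 0.0819, 0.1181]
tcp_rot: [0.0, -0.181, 0.983, -0.0]
wrist_force: [0.3, 0.3, 0.6]
gripper_width: -0.0001
[0.59423116 0.08190173 0.11811823] [-6.07457943e-02  3.78112833e-01  1.64233313e+00  9.38660285e-05
  1.12049063e+00 -1.99644574e+00] [0.32643548 0.33700136 0.64550687]
0.054324387734237894 91.65488117091252
```

View pics/c4t.png

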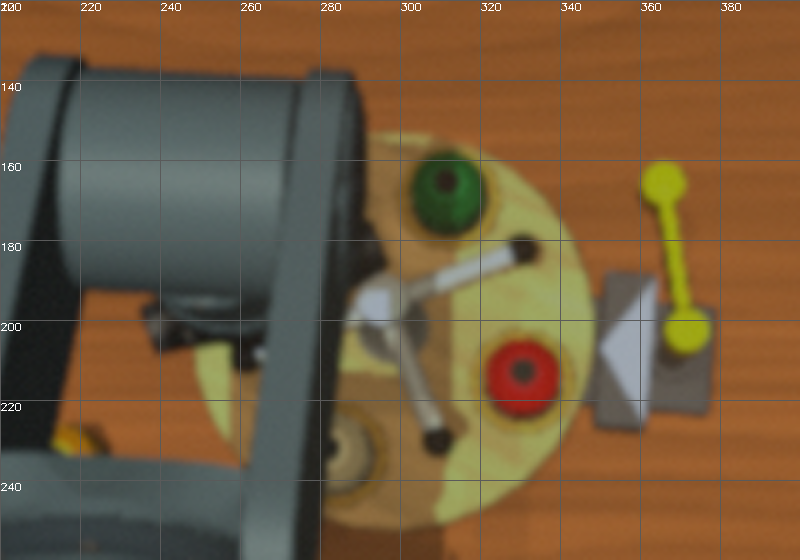

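Run:
```python
from h import *
h=np.array([.5956,.0274])
def a(uv,z):
    d=px2w("top",[uv],z)[0][:2]-h;return np.degrees(np.arctan2(d[1],d[0])),np.linalg.norm(d)
print('red',a((330.5,212.7),.087),'green',a((311.5,165),.087),a((330.5,182.3),.118),a((309.2,230.3),.118))
```

```text
red (np.float64(-113.82360972143837), np.float64(0.07983398833401549)) green (np.float64(-23.638307024141024), np.float64(0.07990201499930784)) (np.float64(-68.59323492157282), np.float64(0.07851135824384689)) (np.float64(-158.97386080191865), np.float64(0.07818090208103069))
```

```bash
R='python3 -m handwheel'
$R '{"translation": [[0.105,0.03,0],[0.105,0.03,0],[0.105,0.03,0],[0.06,0.017,0],[0.04,0.012,0]], "turn": [[0,0,-1],[0,0,-1],[0,0,-1],[0,0,-0.6],[0,0,-0.4]], "gripper": [-1,-1,-1,-1,-1]}'
$R '{"translation": [[0,0,0],[0,0,0],[0,0,0],[0,0,0],[0,0,0]], "turn": [[0,0,0],[0,0,0],[0,0,0],[0,0,0],[0,0,0]], "gripper": [-1,-1,-1,-1,-1]}'
python3 - <<'E'
from h import *
s=bot.sense();print(s['ee_pos'],s['joints'],s['wrist_force'])
p,_=bot.camera("top");crop("top",p,200,120,200,140,4,"pics/c5t.png")
E
```

```text
time_s: 10.35
ee_pos: [0.5776, 0.0785, 0.1181]
tcp_rot: [0.001, -0.337, 0.942, 0.0]
wrist_force: [2.4, 0.4, 0.3]
gripper_width: 0.0003
time_s: 10.98
ee_pos: [0.5773, 0.0784, 0.118]
tcp_rot: [0.0, -0.337, 0.942, -0.0]
wrist_force: [2.3, 1.1, 1.2]
gripper_width: 0.0001
[0.57729921 0.07835236 0.11797287] [-6.87481894e-02  3.44729965e-01  1.68824889e+00  8.99208849e-05
  1.10837524e+00 -2.32626912e+00] [2.32067627 1.12480104 1.23708848]
```

View pics/c5t.png

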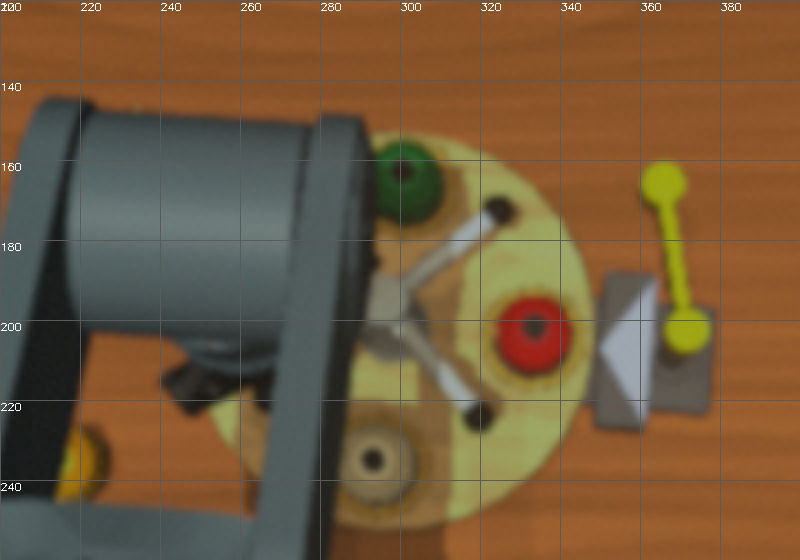

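Run:
```python
from h import *
h=np.array([.5956,.0274])
def a(uv,z):
    d=px2w("top",[uv],z)[0][:2]-h;return np.degrees(np.arctan2(d[1],d[0])),np.linalg.norm(d)
print('red',a((333.2,201.7),.087),'green',a((300.8,162.2),.087),'cream',a((293.2,235),.087),a((324.7,172.5),.118),a((319.5,224),.118))
```

```text
red (np.float64(-95.96519021884471), np.float64(0.07944931481851883)) green (np.float64(-6.1563867361267635), np.float64(0.08004588402774615)) cream (np.float64(174.7722227302291), np.float64(0.08048760722024784)) (np.float64(-50.70703568466103), np.float64(0.07870931888897177)) (np.float64(-140.36016598407048), np.float64(0.07772778857846696))
```

```bash
R='python3 -m handwheel'
$R '{"translation": [[-0.25,0,0],[-0.25,0,0],[0,0,-0.8],[0,0,-0.9],[0,0,-0.8]], "turn": [[0,0,0],[0,0,0],[0,0,0],[0,0,0],[0,0,0]], "gripper": [-1,-1,-1,-1,-1]}'
$R '{"translation": [[0,0,0],[0,0,0],[0,0,0],[0,0,0],[0,0,0]], "turn": [[0,0,1],[0,0,1],[0,0,1],[0,0,1],[0,0,1]], "gripper": [-1,-1,-1,-1,-1]}'
$R '{"translation": [[0,0,0],[0,0,0],[0,0,0],[0,0,0],[0,0,0]], "turn": [[0,0,1],[0,0,1],[0,0,1],[0,0,1],[0,0,1]], "gripper": [-1,-1,-1,-1,-1]}'
$R '{"translation": [[0,0,0],[0,0,0],[0,0,0],[0,0,0],[0,0,0]], "turn": [[0,0,1],[0,0,1],[0,0,1],[0,0,1],[0,0,1]], "gripper": [-1,-1,-1,-1,-1]}'
$R '{"translation": [[0,0,0],[0,0,0],[0,0,0],[0,0,0],[0,0,0]], "turn": [[0,0,1],[0,0,1],[0,0,1],[0,0,1],[0,0,1]], "gripper": [-1,-1,-1,-1,-1]}'
$R '{"translation": [[0,0,0],[0,0,0],[0,0,0],[0,0,0],[0,0,0]], "turn": [[0,0,1],[0,0,1],[0,0,1],[0,0,1],[0,0,1]], "gripper": [-1,-1,-1,-1,-1]}'
$R '{"translation": [[0,0,0],[0,0,0],[0,0,0],[0,0,0],[0,0,0]], "turn": [[0,0,1],[0,0,0.5],[0,0,0],[0,0,0],[0,0,0]], "gripper": [-1,-1,-1,-1,-1]}'
python3 - <<'E'
from h import *
from scipy.spatial.transform import Rotation as Ro
s=bot.sense();q=s['tcp_rot'];Rm=Ro.from_quat([*q[1:],q[0]]).as_matrix()
print(s['time_s'],s['ee_pos'],s['joints'],s['gripper_width']);print(Rm.round(3))
d=np.array([.6357,-.1597,.116])-s['ee_pos'];print('tool delta shares',Rm.T@d/.04)
p,_=bot.camera("top");crop("top",p,200,120,200,140,4,"pics/c6t.png")
E
```

```text
time_s: 11.65
ee_pos: [0.5929, 0.0914, 0.2188]
tcp_rot: [-0.0, -0.337, 0.942, 0.0]
wrist_force: [-0.5, 0.9, -0.3]
gripper_width: -0.0001
time_s: 12.28
ee_pos: [0.5927, 0.0914, 0.2175]
tcp_rot: [-0.0, -0.142, 0.99, 0.0]
wrist_force: [0.5, 0.1, 0.4]
gripper_width: -0.0001
time_s: 12.9
ee_pos: [0.5928, 0.0914, 0.2175]
tcp_rot: [-0.0, 0.058, 0.998, -0.0]
wrist_force: [1.2, 0.2, 0.2]
gripper_width: 0.0002
time_s: 13.52
ee_pos: [0.5927, 0.0914, 0.2175]
tcp_rot: [-0.0, 0.255, 0.967, -0.0]
wrist_force: [0.1, -0.5, -0.1]
gripper_width: 0.0001
time_s: 14.15
ee_pos: [0.5927, 0.0914, 0.2175]
tcp_rot: [-0.0, 0.442, 0.897, -0.0]
wrist_force: [0.2, -0.2, -0.6]
gripper_width: 0.0006
time_s: 14.78
ee_pos: [0.5927, 0.0914, 0.2175]
tcp_rot: [-0.0, 0.611, 0.791, -0.0]
wrist_force: [-1.0, 0.7, 0.0]
gripper_width: -0.0001
time_s: 15.4
ee_pos: [0.5927, 0.0911, 0.2178]
tcp_rot: [-0.0, 0.657, 0.754, -0.0]
wrist_force: [0.1, -0.2, -0.3]
gripper_width: 0.0003
15.4 [0.59267577 0.09108754 0.21780067] [-4.52365714e-02  2.62460171e-01  1.57254598e+00 -1.42816753e-05
  1.30679244e+00 -1.83371714e-01] 0.00027707574512467474
[[-0.138  0.99  -0.   ]
 [ 0.99   0.138 -0.   ]
 [ 0.    -0.    -1.   ]]
tool delta shares [-6.3581354   0.20254543  2.54482267]
```

View pics/c6t.png

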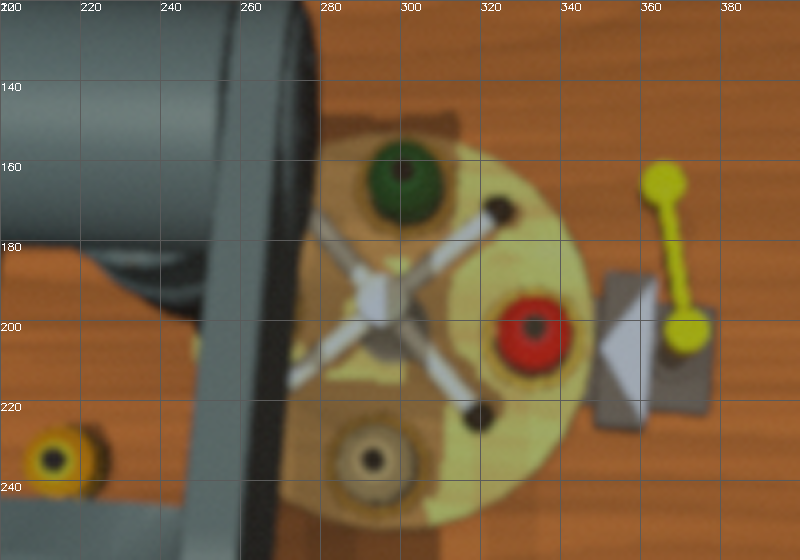

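```bash
R='python3 -m handwheel'
$R '{"translation": [[-0.9,0.2,0],[-1,0,0],[-1,0,0],[-1,0,0],[-1,0,0]], "turn": [[0,0,0],[0,0,0],[0,0,0],[0,0,0],[0,0,0]], "gripper": [-1,-1,-1,-1,-1]}'
$R '{"translation": [[-1,0,0],[-0.46,0,0],[0,0,0],[0,0,0.7],[0,0,0.7]], "turn": [[0,0,0],[0,0,0],[0,0,0],[0,0,0],[0,0,0]], "gripper": [-1,-1,-1,-1,-1]}'
$R '{"translation": [[0,0,0.7],[0,0,0.45],[0,0,0],[0,0,0],[0,0,0]], "turn": [[0,0,0],[0,0,0],[0,0,0],[0,0,0],[0,0,0]], "gripper": [-1,-1,-1,-1,-1]}'
python3 - <<'E'
from h import *
p,_=bot.camera("scene");crop("scene",p,250,150,150,110,5,"pics/c7.png")
E
```

```text
time_s: 16.08
ee_pos: [0.6276, -0.1034, 0.218]
tcp_rot: [0.0, 0.657, 0.754, 0.0]
wrist_force: [0.8, -0.4, 0.1]
gripper_width: 0.0002
time_s: 16.7
ee_pos: [0.6357, -0.158, 0.1617]
tcp_rot: [0.0, 0.656, 0.755, 0.0]
wrist_force: [-0.6, -0.1, 0.3]
gripper_width: 0.0004
time_s: 17.32
ee_pos: [0.6364, -0.1602, 0.1175]
tcp_rot: [0.001, 0.657, 0.754, 0.0]
wrist_force: [0.0, 0.1, -0.2]
gripper_width: -0.0001
```

View pics/c7.png

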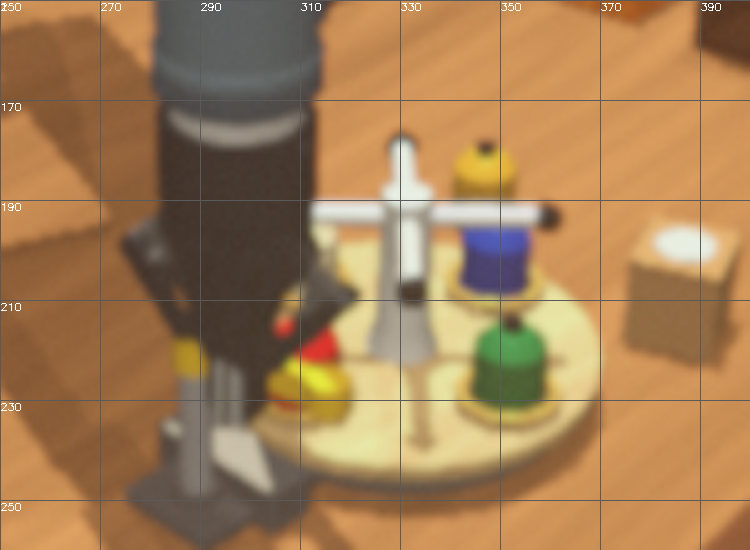

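```bash
R='python3 -m handwheel'
$R '{"translation": [[0.1,0,0],[0.1,0,0],[0.1,0,0],[0.1,0,0],[0.1,0,0]], "turn": [[0,0,0],[0,0,0],[0,0,0],[0,0,0],[0,0,0]], "gripper": [-1,-1,-1,-1,-1]}'
$R '{"translation": [[0.1,0.026,0],[0.1,0.026,0],[0.1,0.026,0],[0.1,0.026,0],[0.1,0.026,0]], "turn": [[0,0,-1],[0,0,-1],[0,0,-1],[0,0,-1],[0,0,-1]], "gripper": [-1,-1,-1,-1,-1]}'
$R '{"translation": [[0.1,0.026,0],[0.1,0.026,0],[0.1,0.026,0],[0.1,0.026,0],[0.1,0.026,0]], "turn": [[0,0,-1],[0,0,-1],[0,0,-1],[0,0,-1],[0,0,-1]], "gripper": [-1,-1,-1,-1,-1]}'
python3 - <<'E'
from h import *
p,_=bot.camera("scene");crop("scene",p,250,150,150,110,5,"pics/c8.png")
p,_=bot.camera("top");crop("top",p,240,140,160,120,5,"pics/c8t.png")
E
```

```text
time_s: 18.0
ee_pos: [0.6327, -0.1398, 0.1159]
tcp_rot: [-0.0, 0.657, 0.754, -0.0]
wrist_force: [0.7, -1.8, -0.6]
gripper_width: -0.0
time_s: 18.62
ee_pos: [0.6319, -0.1196, 0.1159]
tcp_rot: [0.0, 0.493, 0.87, -0.0]
wrist_force: [-0.3, -1.1, 0.4]
gripper_width: -0.0001
time_s: 19.25
ee_pos: [0.6231, -0.1012, 0.1159]
tcp_rot: [0.0, 0.31, 0.951, -0.0]
wrist_force: [0.4, -0.7, -1.1]
gripper_width: 0.0002
```

View pics/c8.png

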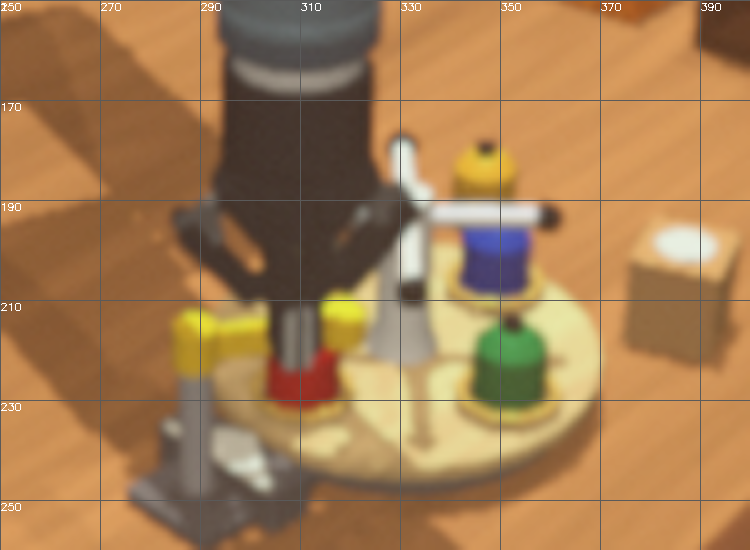

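View pics/c8t.png

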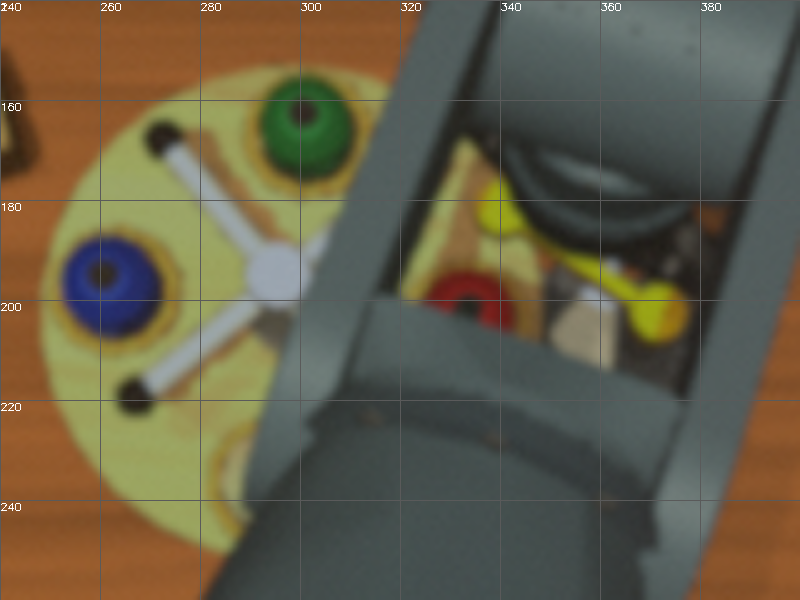

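```bash
R='python3 -m handwheel'
$R '{"translation": [[0.1,0.026,0],[0.1,0.026,0],[0.1,0.026,0],[0.1,0.026,0],[0.1,0.026,0]], "turn": [[0,0,-1],[0,0,-1],[0,0,-1],[0,0,-1],[0,0,-1]], "gripper": [-1,-1,-1,-1,-1]}'
$R '{"translation": [[0.08,0.02,0],[0.06,0.01,0],[0.04,0,0],[0,0,0],[0,0,0]], "turn": [[0,0,-0.8],[0,0,-0.5],[0,0,-0.3],[0,0,0],[0,0,0]], "gripper": [-1,-1,-1,-1,-1]}'
python3 - <<'E'
from h import *
p,_=bot.camera("top");crop("top",p,240,140,160,120,5,"pics/c9t.png")
E
```

```text
time_s: 19.98
ee_pos: [0.608, -0.0876, 0.1161]
tcp_rot: [0.0, 0.116, 0.993, -0.0]
wrist_force: [0.9, -1.3, 0.5]
gripper_width: 0.0001
time_s: 20.6
ee_pos: [0.6019, -0.0847, 0.1161]
tcp_rot: [0.001, 0.053, 0.999, 0.0]
wrist_force: [4.8, 0.8, -2.6]
gripper_width: -0.0001
```

View pics/c9t.png

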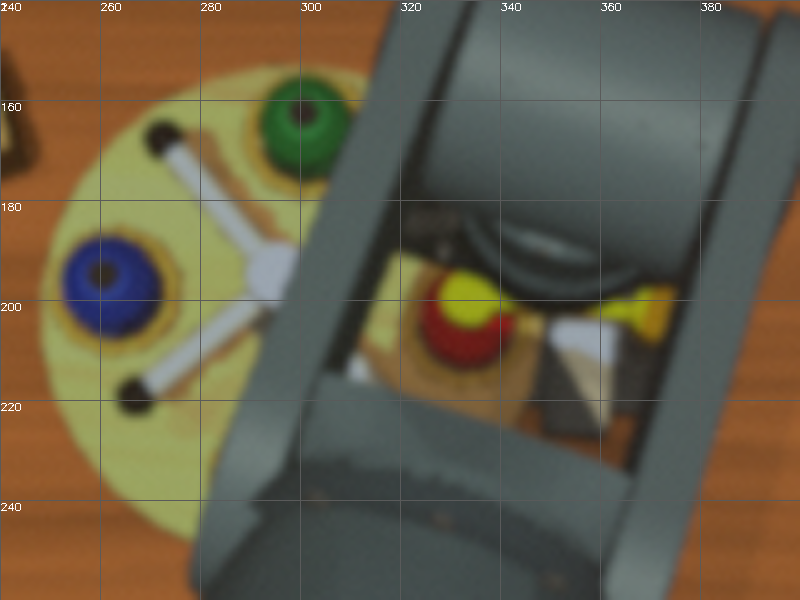

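```bash
R='python3 -m handwheel'
$R '{"translation": [[0.04,0,0],[0.03,0,0],[0,0,0],[0,0,0],[0,0,0]], "turn": [[0,0,0],[0,0,0],[0,0,0],[0,0,0],[0,0,0]], "gripper": [-1,-1,-1,-1,-1]}'
$R '{"translation": [[-0.2,0,0],[-0.5,0,0],[0,0,-0.6],[0,0,-1],[0,0,-1]], "turn": [[0,0,0],[0,0,0],[0,0,0],[0,0,0],[0,0,0]], "gripper": [-1,-1,-1,-1,-1]}'
$R '{"translation": [[1,0,0],[1,0,-0.5],[1,0,0],[1,0,0],[1,0,0]], "turn": [[0,0,0],[0,0,0],[0,0,0],[0,0,0],[0,0,0]], "gripper": [-1,-1,-1,-1,-1]}'
$R '{"translation": [[0,-1,0],[0,-1,0],[0,-1,0],[0,-1,0],[0,-1,0]], "turn": [[0,0,0],[0,0,0],[0,0,0],[0,0,0],[0,0,0]], "gripper": [-1,-1,-1,-1,-1]}'
python3 - <<'E'
from h import *
print(w2px("top",[[.5882,-.0521,.117],[.5882,-.0521,.087]]))
p,_=bot.camera("top");crop("top",p,240,140,160,120,5,"pics/c10t.png")
p,_=bot.camera("scene");crop("scene",p,220,150,180,130,4,"pics/c10.png")
E
```

```text
time_s: 21.28
ee_pos: [0.6016, -0.0847, 0.1164]
tcp_rot: [0.004, 0.053, 0.999, -0.0]
wrist_force: [14.7, 0.7, -9.7]
gripper_width: 0.0002
time_s: 21.9
ee_pos: [0.6254, -0.0875, 0.2205]
tcp_rot: [-0.001, 0.053, 0.999, 0.0]
wrist_force: [0.6, -0.4, 0.1]
gripper_width: 0.0001
time_s: 22.52
ee_pos: [0.4255, -0.0663, 0.2399]
tcp_rot: [-0.0, 0.053, 0.999, -0.0]
wrist_force: [0.5, 0.1, -0.1]
gripper_width: -0.0002
time_s: 23.15
ee_pos: [0.4055, -0.2666, 0.24]
tcp_rot: [-0.0, 0.053, 0.999, 0.0]
wrist_force: [0.3, -0.4, 0.1]
gripper_width: -0.0001
[[333.63432587 199.20758664]
 [333.41939766 201.30787272]]
```

View pics/c10t.png

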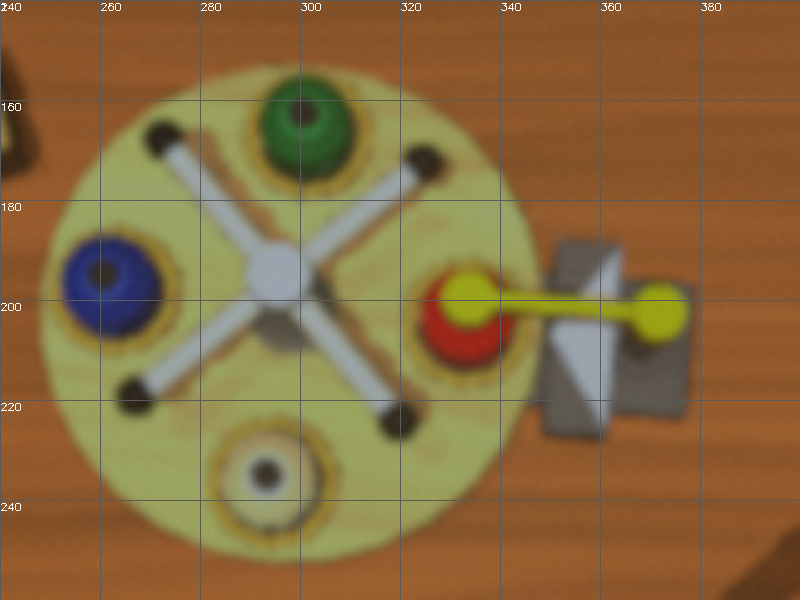

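View pics/c10.png

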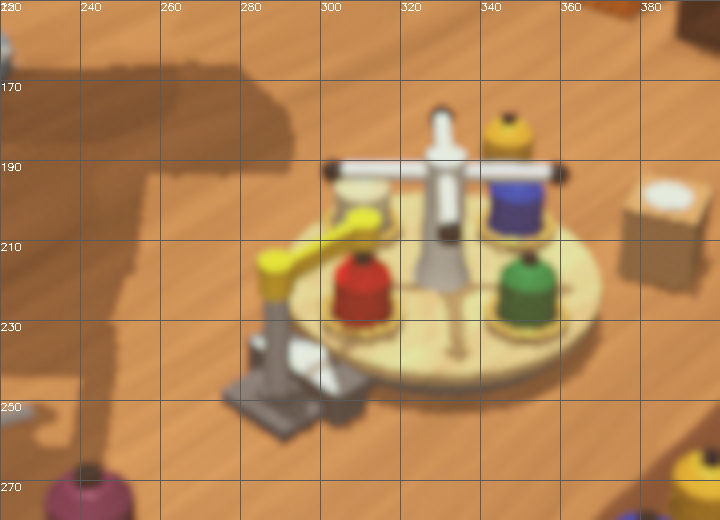

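Run:
```python
from h import *
K=px2w("top",[(333.7,199.7),(371.5,202.2)],.117);d=K[0]-K[1];print(K,np.degrees(np.arctan2(d[1],d[0]))+95.5-90+0)
print(bot.close_job())
```

```text
[[ 0.58714992 -0.05223135  0.117     ]
 [ 0.58146639 -0.13169698  0.117     ]] 91.40906594547272
the job is handed in; nothing more can be done
None
```

The job is handed in after about 23 s of the allowed 48 s; `close_job` reports no verdict, so these are my own checks.

- **Carousel:** I pushed it about 150° anticlockwise by one bare spoke with the shut fingertips, which left the red spool at -95.5° to -96° around the hub. The marker direction is -95.5°, so the spool is within about 1 mm of the marker. It did not move in the pictures I took afterwards.
- **Keeper:** I pushed the yellow arm round until the wrist force rose from about 1–2 N to 15 N with no further motion, so it is against its stop. The final top picture puts its angle at about 91°, a degree past the true 90° stop, which is within measuring error. The pad is within about 2 mm of the red spool's centre seen from above.
- **Other things:** All four spools stand upright in their seats. The arm moved well clear and touches nothing. The gold and plum spools and the box show no sign of having moved. The scissors and dish were outside my last crops or only partly in view, so I did not recheck them, but the fingers never went near them.

No check failed or disagreed beyond these small measuring errors.

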